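# Hang the parts trays away, nested on one hook

## Robot

A 6-joint arm with a two-finger parallel gripper is mounted at the origin on the work surface. World frame = base frame: x ahead of the robot, y to its left, z up, the work surface at z = 0. Lengths are in mm, angles in rad, forces in N, time in s.
With the tool pointing down it reaches from about 350 to 975 mm from the base axis. Payload 7.1 kg.
Tool frame: the origin (TCP) lies on the front face of the gripper's body, between the roots of the fingers; the fingertips stand 80 mm ahead of it and the grasp point (between the pads) lies 61 mm ahead of it (env.tips_ahead is the distance from the TCP to the fingertips, in mm); z points along the fingers, y is the direction in which the jaws open and shut (so a half turn about z gives the same grasp; the last joint's range is limited). The gripper opens to 88 mm and grips with 3 to 60 N. Pads are 20 mm wide; open, the fingers measure 115 mm over their backs; the gripper's body (75 mm by 178 mm) begins 61 mm behind the grasp point.
Start: joints at [1.314, 0.423, 1.63, -0, 1.089, -0.019], TCP at [147.197, 607.403, 302.675] pointing down, gripper open.
Joint ranges: [-3, 3], [-0.9, 2.11], [0.09, 2.58], [-1.31, 4.45], [0.11, 2.69], [-2.54, 2.54]. Speed limits (rad/s): [2.39, 2.39, 3.01, 3.14, 3.14, 3.14].

## Interface

Orientations are given as a unit quaternion [x, y, z, w].
In Python, from station import env, set_gripper, viewer, workorder gives the robot as it stands. Calls block until the motion is done:
- env.reach(position, orientation): joint-space move of the TCP to a pose.
- env.move_l(position, rot=None, rate=150, f_stop=None): straight line of the TCP; rot=None keeps the orientation; rate is the mean speed in mm/s. With f_stop (N) it stops when the force on the tool has changed by that much, and returns True; else False.
- env.move_joints(angles): joint-space move.
- set_gripper(opening): finger opening in mm; the grip force is fixed at half the most; returns when the fingers have stopped.
- env.hold(seconds).
- env.ik(position, orientation): joint angles nearest the present ones, or None.
- env.read_state(): the state.
- viewer.camera(name): name is "scene" or "top" or "wrist"; returns the picture (400x640x3 uint8, blue, green, red); there is no depth.
- viewer.camera_params(name): a dict with "fx", "fy", "cx", "cy" (pixels), "dist" ([k1, k2, p1, p2, k3] as OpenCV has them; the pictures are not rectified), "pose" (4x4, takes a point from camera to world coordinates); the wrist camera has in their place "tool_from_camera" (4x4, takes a point from camera to tool coordinates, whose origin is the TCP and whose axes are the flange's). Camera axes: x right, y up, looking along -z (the intrinsics and any distortion apply to the point x, -y, -z); pixel columns grow to the right and rows downward; lengths in mm; the calibration is good to about 2 mm. A picture is of the moment at which its call begins: read the wrist's pose just before it. camera_params takes no time and is no camera call.
A pose or a line that the arm cannot do raises env.IKError and nothing moves.
- workorder.sign_off(): hands the job in, once; it reports no verdict.
The state is a dict: "time_s": time; "qpos": joint angles; "dq": joint speeds; "tau": joint torques, N m; "tool_pos": TCP position; "orientation": TCP orientation; "force": force on the tool from outside, world axes, zero at the start; "wrist_torque": the same for the moment, N m; "width": finger opening in mm.
Only numpy, scipy, OpenCV 4.12 (cv2) and the standard library are available. Lean on these libraries where they do the work, as an engineer would, in place of code of your own. Each camera call takes 0.05 s, during which the arm holds its last target.

## Task

Put the three grey metal parts trays from the rack away on the long hook of the black board: hang the large one first, then the medium one, then the small one, each by the slot under its tab and with its open side facing out, so that each nests in the one before. Then push the hanging nest along the hook until it is fully home, the large tray against the board and the others close up against it, and leave everything else on the bench where it is.

Things in the scene. Friction and masses are not known exactly. Their poses are not given: they have to be found in the camera images.
- tray_large: large grey metal tray, loose, 0.08-0.25 kg: shallow pan 170 wide (y), 120 high (z), 26 deep (x), 4 mm walls, on edge, open side to -x, floor at +x. Two posts above it carry a solid hanging tab 60 wide, 10 thick (x), 36 high, its underside 44 mm above the pan. 200 mm high in all. Origin: centre of the underside as it stands (back face x=+13, rim x=-13, tab x=+3 to +13 mm); z up to the tab
- tray_large_notch (a point): peak of the slot under the tab, mid-thickness, 164 mm above the underside. The slot is 36 mm wide, its roof an upside-down V (48 degree slopes, 20 mm high) peaking here; it is open down 44 mm to the pan, whose top wall has a 76 mm gap in the middle for the next tray's posts (60 over all). Hanging at rest, this point is about 6 mm above the hook rod's axis
- tray_large_tab (a point): grip point on the tab, mid-thickness, 26 mm above the notch and 10 mm below the tab's top edge; pinch across the 10 mm thickness (the tray's x)
- tray_medium: medium grey metal tray, loose, 0.08-0.25 kg: shallow pan 140 wide (y), 96 high (z), 26 deep (x), 4 mm walls, on edge, open side to -x, floor at +x. Two posts above it carry a solid hanging tab 60 wide, 10 thick (x), 36 high, its underside 56 mm above the pan. 188 mm high in all. Origin: centre of the underside as it stands (back face x=+13, rim x=-13, tab x=+3 to +13 mm); z up to the tab
- tray_medium_notch (a point): peak of the slot under the tab, mid-thickness, 152 mm above the underside. The slot is 36 mm wide, its roof an upside-down V (48 degree slopes, 20 mm high) peaking here; it is open down 56 mm to the pan, whose top wall has a 76 mm gap in the middle for the next tray's posts (60 over all). Hanging at rest, this point is about 6 mm above the hook rod's axis
- tray_medium_tab (a point): grip point on the tab, mid-thickness, 26 mm above the notch and 10 mm below the tab's top edge; pinch across the 10 mm thickness (the tray's x)
- tray_small: small grey metal tray, loose, 0.08-0.25 kg: shallow pan 110 wide (y), 72 high (z), 26 deep (x), 4 mm walls, on edge, open side to -x, floor at +x. Two posts above it carry a solid hanging tab 60 wide, 10 thick (x), 36 high, its underside 68 mm above the pan. 176 mm high in all. Origin: centre of the underside as it stands (back face x=+13, rim x=-13, tab x=+3 to +13 mm); z up to the tab
- tray_small_notch (a point): peak of the slot under the tab, mid-thickness, 140 mm above the underside. The slot is 36 mm wide, its roof an upside-down V (48 degree slopes, 20 mm high) peaking here; it is open down 68 mm to the pan, whose top wall has a 76 mm gap in the middle for the next tray's posts (60 over all). Hanging at rest, this point is about 6 mm above the hook rod's axis
- tray_small_tab (a point): grip point on the tab, mid-thickness, 26 mm above the notch and 10 mm below the tab's top edge; pinch across the 10 mm thickness (the tray's x)
- rack: fixed plywood rack 196 (x) x 180 (y) mm, 8 mm base, three channels 74 mm apart along its x, each 30 mm wide between walls reaching 48 mm above the table; a tray stands on edge in each, open side to the rack's -x, in any order. Origin: centre of its underside
- stand: fixed upright black slotted board 220 wide (y), 16 thick, 270 mm high, steel foot behind it, one long steel hook straight out of its front. Origin: on the table, middle of the board's front face; +x points back through the board, the hook to -x. The hook points roughly to the robot's right (world -y; stand yaw 1.15 to 1.75 rad)
- hook_root (a point): where the axis of the hook rod meets the board's front face, 220 mm above the table. The rod is level, 8 mm thick, straight for 130 mm along the stand's -x, then turns up. Three home trays have tab middles 5, 15 and 25 mm from the board, tabs touching; sliding all three along the rod takes up to about 10 N, and trays pushed well above the rod lean and swing back some mm short of home
- hook_tip (a point): centre of the upturned end of the hook: 138 mm out from the board, 12 mm above the rod's axis (its top is 16 mm above the axis, so a notch must be carried over it about 20 mm or more above the axis)
- tape_roll: bystander, to be left alone: cardboard roll, ring 100 across and 48 mm high, lying flat; origin under its centre
- screwdriver: bystander, to be left alone: screwdriver 190 mm long lying on the table; origin about mid-length, handle to its -x
- mug: bystander, to be left alone: white mug 80 across, 90 mm high; origin under its centre
- glue: bystander, to be left alone: white bottle 60 across, 150 mm high; origin under its centre
- hammer: bystander, to be left alone: hammer 260 mm long lying on the table
- parcel: bystander, to be left alone: small cardboard parcel 150 x 100 x 60 mm; origin under its centre
- jar_tin: bystander, to be left alone: plain metal tin 90 across, 70 mm high; origin under its centre

How it is judged (in metres and radians):
On the way, in this order (a step that is already met when the one before it is completed fails the run):
1. the large tray hangs on the hook, the others not yet (x of tray_large_notch in the frame of stand between -0.13 and 0.002 m and y of tray_large_notch in the frame of stand between -0.012 and 0.012 m and z of tray_large_notch in the frame of stand between 0.218 and 0.234 m and contact force between tray_large and stand above 0.2 N and distance between each of tray_medium_notch, tray_small_notch and stand above 0.27 m), for 0.2 s.
2. the medium tray hangs on the hook too, in front of the large one (x of tray_large_notch in the frame of stand between -0.13 and 0.002 m and y of tray_large_notch in the frame of stand between -0.012 and 0.012 m and z of tray_large_notch in the frame of stand between 0.218 and 0.234 m and contact force between each of tray_large, tray_medium and stand above 0.2 N and x of tray_medium_notch in the frame of stand between -0.13 and 0.002 m and y of tray_medium_notch in the frame of stand between -0.012 and 0.012 m and z of tray_medium_notch in the frame of stand between 0.218 and 0.234 m and distance between tray_small_notch and stand above 0.27 m), for 0.2 s.
3. the small tray hangs on the hook too, in front of the others (x of tray_large_notch in the frame of stand between -0.13 and 0.002 m and y of tray_large_notch in the frame of stand between -0.012 and 0.012 m and z of tray_large_notch in the frame of stand between 0.218 and 0.234 m and contact force between each of tray_large, tray_medium, tray_small and stand above 0.2 N and x of tray_medium_notch in the frame of stand between -0.13 and 0.002 m and y of tray_medium_notch in the frame of stand between -0.012 and 0.012 m and z of tray_medium_notch in the frame of stand between 0.218 and 0.234 m and x of tray_small_notch in the frame of stand between -0.13 and 0.002 m and y of tray_small_notch in the frame of stand between -0.012 and 0.012 m and z of tray_small_notch in the frame of stand between 0.218 and 0.234 m), for 0.2 s.
At the end, for the whole second after the job is handed in: All three trays hang by their slots on the hook, large at the back, then medium, then small, upright and square within 0.12 rad, at rest, released. Middle of the tab within 11 mm (large), 22 mm (medium), 32 mm (small) of the board; touching, they are at 5, 15 and 25 mm (all of step 3 and x of tray_large_notch in the frame of stand above -0.011 m and angle between each of tray_large, tray_medium, tray_small's own z axis and vertical below 0.12 rad and angle between the x axis of each of tray_large, tray_medium, tray_small and the x axis of stand, either way round below 0.12 rad and linear speed of each of tray_large, tray_medium, tray_small below 0.02 m/s and contact force between each of tray_large, tray_medium, tray_small and the fingers below 0.05 N and x of tray_medium_notch in the frame of stand above -0.022 m and x of tray_small_notch in the frame of stand above -0.032 m).
It fails at once if a bystander is moved by more than 30 mm (distance of any of tape_roll, screwdriver, mug, glue, hammer, parcel, jar_tin from where it was at the start of the episode above 0.03 m).
It also fails if it takes over 72 s, if anything falls off the work surface, if the arm or the gripper's body presses on something with over 40 N, if the wrist force passes 120 N, or if a joint passes its speed limit or range.

## Working session

There is one attempt and no reset: what is moved stays moved. The work goes in short steps, each a Python script; the robot and the scene stay as the last script left them, time stands still between calls to the robot, and variables do not carry over. Pictures are saved under pics/ and viewed, and the job is handed in when it is done.

```bash
ls; mkdir -p pics; python3 - <<'E'
from station import env, set_gripper, viewer, workorder
import cv2, numpy as np
for n in ["scene","top","wrist"]:
    im=viewer.camera(n); cv2.imwrite(f"pics/{n}0.png",im)
    p=viewer.camera_params(n); print(n,{k:np.round(np.array(v),4).tolist() for k,v in p.items()})
print(env.read_state())
E
```

```text
pics
scene {'fx': 393.3169, 'fy': 393.3169, 'cx': 323.2542, 'cy': 208.7321, 'dist': [0.027, 0.0, 0.0, 0.0, 0.0], 'pose': [[-0.1465, -0.7584, 0.635, 1268.4007], [0.9892, -0.1163, 0.0894, 32.8887], [0.006, 0.6413, 0.7673, 1031.214], [0.0, 0.0, 0.0, 1.0]]}
top {'fx': 416.6445, 'fy': 416.6445, 'cx': 321.0713, 'cy': 198.9464, 'dist': [0.0058, 0.0, 0.0, 0.0, 0.0], 'pose': [[-0.0028, 0.9887, -0.1498, 354.1077], [-0.9998, -0.0057, -0.0186, -86.3026], [-0.0192, 0.1497, 0.9885, 1392.2575], [0.0, 0.0, 0.0, 1.0]]}
wrist {'fx': 308.8101, 'fy': 308.8101, 'cx': 317.9046, 'cy': 203.3655, 'dist': [-0.0562, 0.0, 0.0, 0.0, 0.0], 'tool_from_camera': [[-0.0007, 0.9538, 0.3005, 82.9307], [1.0, 0.0008, -0.0001, -0.3317], [-0.0003, 0.3005, -0.9538, -82.5756], [0.0, 0.0, 0.0, 1.0]]}
{'time_s': 0.15, 'qpos': array([ 1.31399852e+00,  4.23666798e-01,  1.63047109e+00,  1.97197605e-06,
        1.08859255e+00, -1.89889412e-02]), 'dq': array([ 0.00187316, -0.00143923, -0.0021192 ,  0.00063472, -0.00082067,
        0.00116207]), 'tau': array([ 5.72509416e-04, -5.44986033e+01, -2.73918039e+01,  6.44040573e-02,
        2.04731373e-02, -4.58549073e-05]), 'tool_pos': array([147.12058459, 607.1100484 , 302.0963209 ]), 'orientation': array([ 1.18624880e-01,  9.92938978e-01, -5.63369851e-04, -7.90627943e-05]), 'force': array([-0.01396363, -0.3315863 , -0.44798579]), 'wrist_torque': array([ 0.02505867,  0.00794999, -0.01607048]), 'width': 87.72330441553963}
```

View pics/scene0.png

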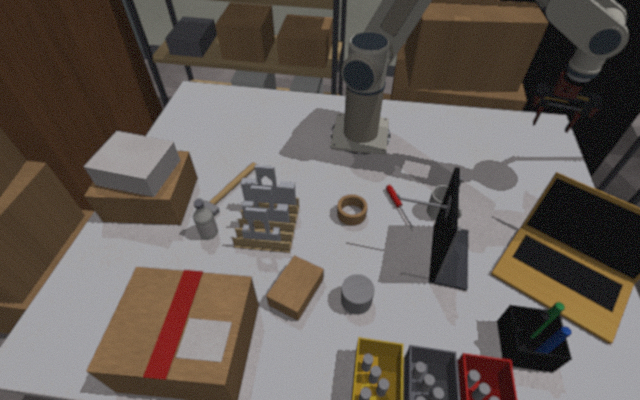

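View pics/top0.png

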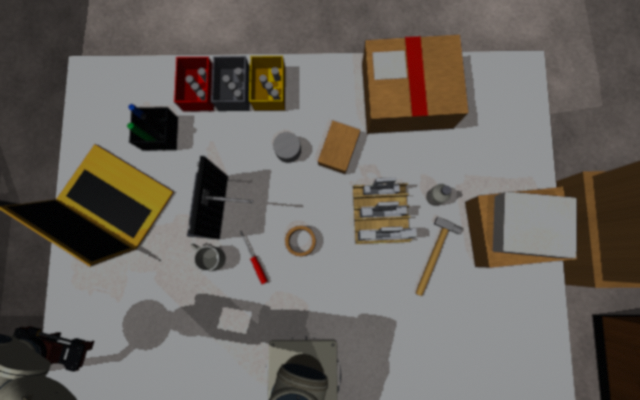

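View pics/wrist0.png

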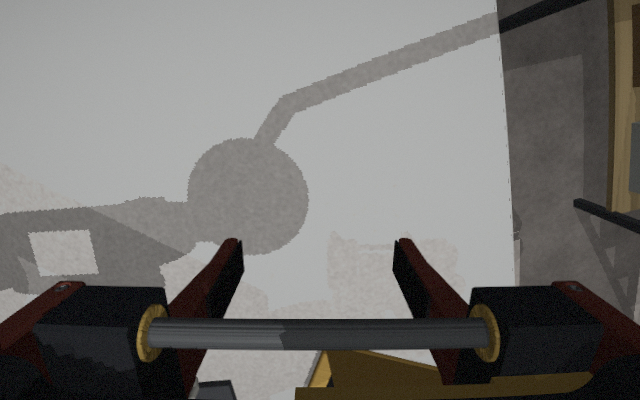

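The top view shows the board at about (208,197) with the hook pointing right to about (300,206). The rack is at about (383,212) with its three trays stacked along the image's vertical. I'll enlarge both.

```bash
cat > h.py <<'E'
import numpy as np, cv2
from scipy.spatial.transform import Rotation as R
def ray(p,uv,pose=None):
    K=np.array([[p["fx"],0,p["cx"]],[0,p["fy"],p["cy"]],[0,0,1]],float)
    u=cv2.undistortPoints(np.array([[uv]],float),K,np.array(p["dist"],float))[0,0]
    d=np.array([u[0],-u[1],-1.0]); P=np.array(p["pose"] if pose is None else pose)
    return P[:3,3],P[:3,:3]@d
def at_z(p,uv,z,pose=None):
    o,d=ray(p,uv,pose); return o+d*(z-o[2])/d[2]
def proj(p,X,pose=None):
    P=np.array(p["pose"] if pose is None else pose)
    c=(np.atleast_2d(X)-P[:3,3])@P[:3,:3]
    K=np.array([[p["fx"],0,p["cx"]],[0,p["fy"],p["cy"]],[0,0,1]],float)
    q=c*[1,-1,-1]
    return cv2.projectPoints(q.reshape(-1,1,3),np.zeros(3),np.zeros(3),K,np.array(p["dist"],float))[0][:,0]
def crop(im,x0,y0,x1,y1,s,name):
    c=cv2.resize(im[y0:y1,x0:x1],None,fx=s,fy=s,interpolation=cv2.INTER_CUBIC)
    st=20
    for x in range((x0//st+1)*st,x1,st):
        cv2.putText(c,str(x),((x-x0)*s,10),0,.35,(0,0,255)); cv2.line(c,((x-x0)*s,12),((x-x0)*s,18),(0,0,255))
    for y in range((y0//st+1)*st,y1,st):
        cv2.putText(c,str(y),(0,(y-y0)*s+4),0,.35,(0,0,255)); cv2.line(c,(24,(y-y0)*s),(30,(y-y0)*s),(0,0,255))
    cv2.imwrite("pics/"+name,c)
def wpose(p,st):
    T=np.eye(4);T[:3,:3]=R.from_quat(st["orientation"]).as_matrix();T[:3,3]=st["tool_pos"]
    return T@np.array(p["tool_from_camera"])
E
python3 - <<'E'
from h import *
t=cv2.imread("pics/top0.png"); s=cv2.imread("pics/scene0.png")
crop(t,340,160,440,255,8,"t_rack.png"); crop(t,180,145,320,245,5,"t_st.png")
crop(s,225,150,310,255,5,"s_rack.png"); crop(s,370,155,480,300,4,"s_st.png")
E
```

```text
(no output)
```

View pics/t_rack.png

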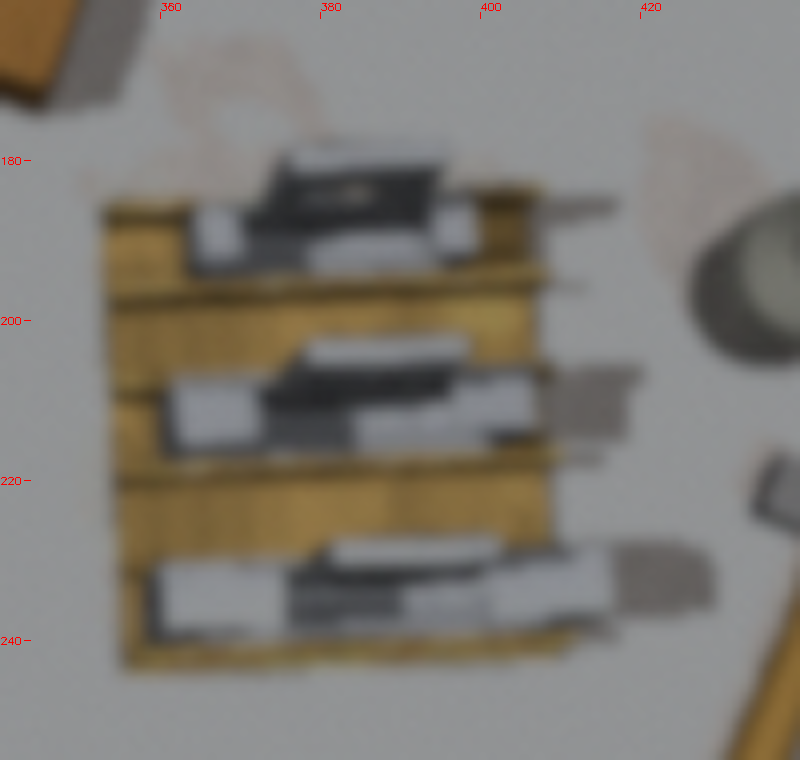

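View pics/t_st.png

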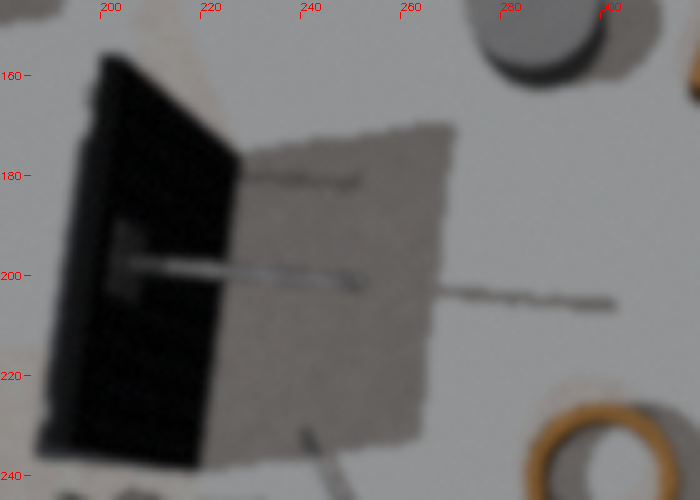

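View pics/s_rack.png

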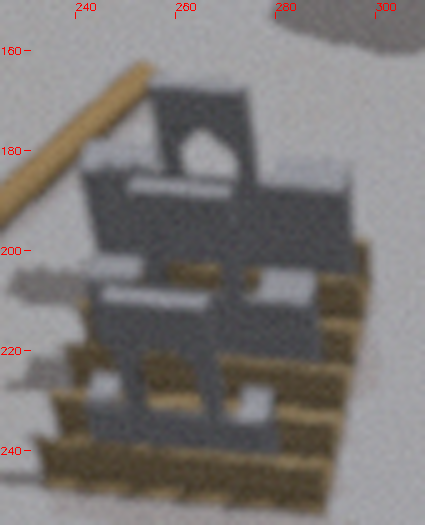

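View pics/s_st.png

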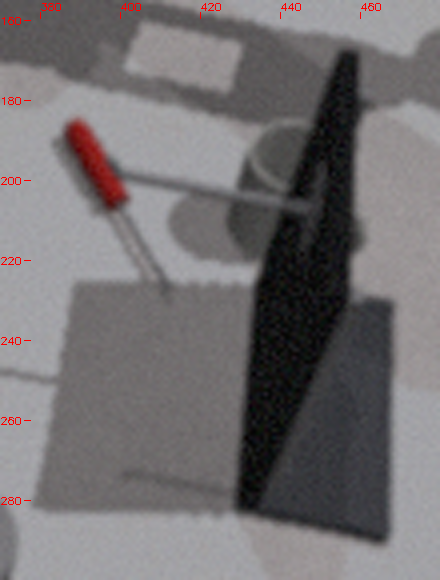

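```bash
python3 - <<'E'
from h import *
from station import viewer
np.set_printoptions(precision=1,suppress=True)
p=viewer.camera_params("top"); s=viewer.camera_params("scene")
for n,y,z,a,b in [("L",229.2,208,380.8,402.3),("M",204,196,377.6,398.8),("S",180,184,375.6,396.3)]:
    dy=-.9  # slope
    A=at_z(p,(a,y+.5),z);B=at_z(p,(b,y-.5),z); print(n,A,B,(A+B)/2,np.linalg.norm(A-B))
print("rack corners z48",[at_z(p,q,48)[:2] for q in [(353.3,186.8),(407,183.8),(409.5,240),(355.5,243.3)]])
print("board bottom", at_z(p,(226.8,175.5),0)[:2],at_z(p,(219,238.5),0)[:2])
print("board top front", at_z(p,(202.5,156),270)[:2],at_z(p,(193.5,236.5),270)[:2])
print("hook root,tip",at_z(p,(203,197.3),220)[:2],at_z(p,(251.5,201.5),232)[:2])
for n,z in zip("LMS",[208,196,184]): pass
# scene tab tops
for n,z,A,B in [("L",208,(254.8,166.3),(274,168)),("M",196,(251,186.5),(272,188.5)),("S",184,(245.5,207.5),(267,209.5))]:
    print(n,at_z(s,A,z),at_z(s,B,z))
print("scene hook",at_z(s,(449,207),220),at_z(s,(398,197),232))
E
```

```text
L [ 444.4 -233.2  208. ] [ 447. -294.  208.] [ 445.7 -263.6  208. ] 60.86463483915688
M [ 518.2 -227.2  196. ] [ 520.8 -288.4  196. ] [ 519.5 -257.8  196. ] 61.194898816032904
S [ 591.3 -224.4  184. ] [ 593.8 -285.2  184. ] [ 592.6 -254.8  184. ] 60.89213800121181
rack corners z48 [array([ 597.4, -166.7]), array([ 606.3, -342. ]), array([ 423.3, -343.9]), array([ 413.4, -171.1])]
board bottom [648.1 262.4] [433.2 281.9]
board top front [646.9 264.4] [423.5 279.9]
hook root,tip [538.5 273.7] [523.8 132. ]
L [ 454.5 -289.6  208. ] [ 452.8 -231.3  208. ]
M [ 525.8 -283.7  196. ] [ 524.2 -221.9  196. ]
S [ 595.8 -282.3  184. ] [ 593.8 -221.   184. ]
scene hook [539.6 272.8 220. ] [535.  134.5 232. ]
```

Top and scene estimates agree to within about 8 mm. The large tray is nearest the robot, medium is in the middle and small is farthest. I'll refine with the wrist camera over the hook, then over the rack.

```bash
cat >> h.py <<'E'
def down(h):  # tool z down, tool y heading h
    y=np.array([np.cos(h),np.sin(h),0]);z=np.array([0,0,-1.]);x=np.cross(y,z)
    return R.from_matrix(np.c_[x,y,z]).as_quat()
E
python3 - <<'E'
from h import *
from station import env,viewer
import pickle
st=env.read_state(); q=st["tool_pos"]
env.move_l([q[0],q[1],420],rate=250)
out={}
def look(n):
    env.hold(0.1)
    st=env.read_state(); p=viewer.camera_params("wrist"); im=viewer.camera("wrist"); cv2.imwrite(f"pics/{n}.png",im)
    out[n]=(p,wpose(p,st))
env.reach([531,205,405],down(1.475)); look("w_hook")
env.reach([520,-259,425],down(0.045)); look("w_rack")
pickle.dump(out,open("w.pkl","wb"))
st=env.read_state();print(st["time_s"],st["qpos"],st["tool_pos"])
for n in out: cv2.imwrite(f"pics/{n}_b.png",cv2.resize(cv2.imread(f"pics/{n}.png"),(800,500)))
E
```

```text
4.7667 [-4.80938775e-01  2.40943197e-01  1.60111175e+00  1.31013794e-04
  1.29957547e+00 -5.27721854e-01] [ 520.3987144  -258.09111871  424.99759044]
```

View pics/w_hook.png

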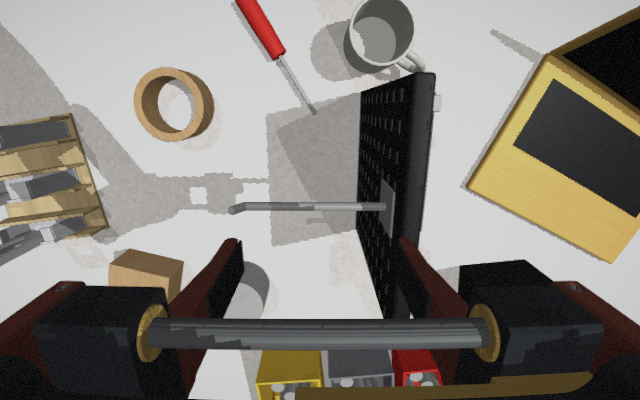

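View pics/w_rack.png

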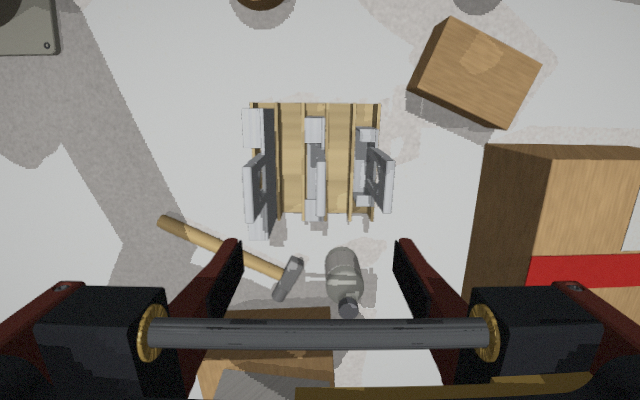

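The hook view shows the rod running from about (238,209) to (388,206). The rack view shows tab tops at about column 250 (large), 321 (medium) and 385 (small). I'll enlarge these.

```bash
python3 - <<'E'
from h import *
crop(cv2.imread("pics/w_rack.png"),230,90,410,250,4,"c1.png")
crop(cv2.imread("pics/w_hook.png"),220,150,420,270,4,"c2.png")
E
```

```text
(no output)
```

View pics/c1.png

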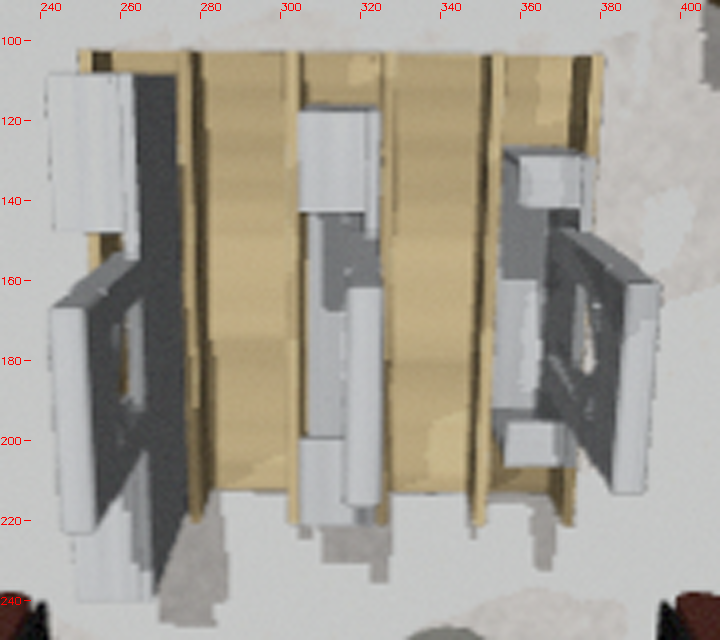

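View pics/c2.png

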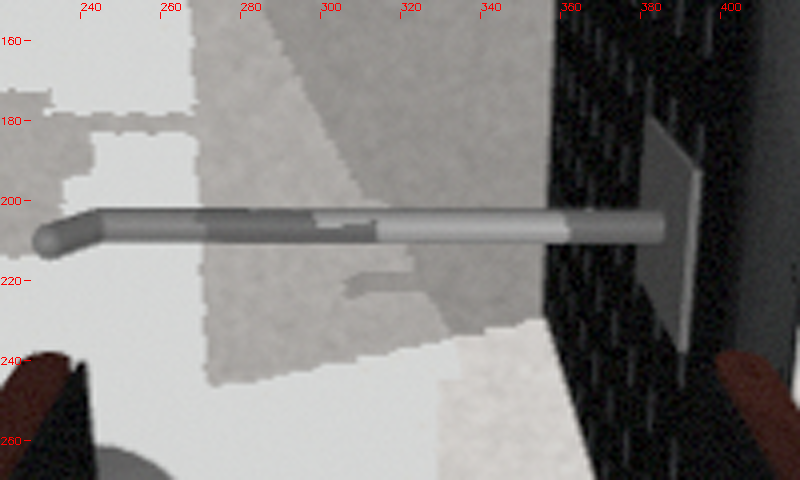

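```bash
python3 - <<'E'
from h import *
import pickle
np.set_printoptions(precision=1,suppress=True)
o=pickle.load(open("w.pkl","rb"))
p,T=o["w_rack"]
for n,z,a,b in [("L",208,(246.5,166.8),(249.5,222.8)),("M",196,(321,162),(320.5,216.5)),("S",184,(390,160.3),(386.8,213.2))]:
    A=at_z(p,a,z,T);B=at_z(p,b,z,T);d=A-B;print(n,A[:2],B[:2],((A+B)/2)[:2],np.linalg.norm(d),"head x",np.arctan2(d[1],d[0])-np.pi/2)
p,T=o["w_hook"]
A=at_z(p,(384,206.4),220,T);B=at_z(p,(245,206.2),220,T);d=A-B
print(A,B,np.linalg.norm(d),np.arctan2(d[1],d[0]));C=at_z(p,(232,210.5),234,T);print("tip",C,np.linalg.norm((A-C)[:2]))
E
```

```text
L [ 449.  -235.2] [ 450.8 -294. ] [ 449.9 -264.6] 58.89841987812344 head x 0.030619012591752037
M [ 522.2 -229.2] [ 524.5 -288. ] [ 523.3 -258.6] 58.797595535379784 head x 0.03996487332775511
S [ 595.1 -226. ] [ 598.3 -285.1] [ 596.7 -255.5] 59.16138984057162 head x 0.05438440052510507
[540.7 265.3 220. ] [528.4 138.8 220. ] 127.02467227047816 1.4738241608495795
tip [527.  130.7 234. ] 135.22923814317383
```

Wrist measurements check out: tab lengths are 58.8–59.2 mm against 60 given, and root to tip is about 135 mm against 138. The rod yaw is 1.474. Now I'll grip the large tray.

```bash
cat >> h.py <<'E'
YAW=1.475; ROOT=np.array([541.,270.,220.]); U=np.array([np.cos(YAW),np.sin(YAW),0])
V=np.array([-U[1],U[0],0])
def S(x,z,y=0): # stand coords -> world, z absolute
    q=ROOT+U*x+V*y; return [q[0],q[1],z]
E
python3 - <<'E'
from h import *
from station import env,viewer,set_gripper
set_gripper(45)
o=down(0.042)
env.reach([449.8,-264,330],o)
print(env.move_l([449.8,-264,259],rate=110,f_stop=15))
set_gripper(0)
st=env.read_state();print(st["time_s"],st["width"],st["tool_pos"],st["force"])
env.move_l([449.8,-264,300],rate=120)
st=env.read_state();print(st["time_s"],st["width"],st["force"])
cv2.imwrite("pics/s1.png",viewer.camera("scene"));cv2.imwrite("pics/w1.png",viewer.camera("wrist"))
crop(cv2.imread("pics/s1.png"),180,80,380,280,3,"s1c.png")
E
```

```text
False
7.55 9.708843879226574 [ 449.7562668  -264.0287503   259.14856567] [-1.82602057 -0.80539867  1.96358798]
8.0417 9.902657872128996 [-0.60619176 -0.31979161 -1.92113601]
```

View pics/s1c.png

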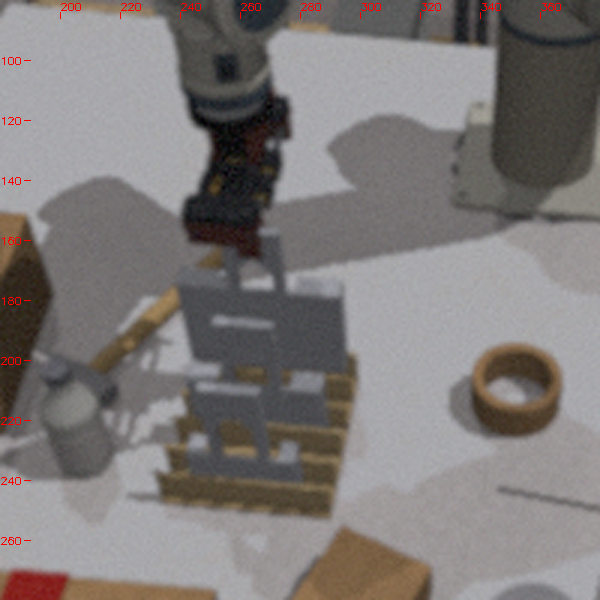

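View pics/w1.png

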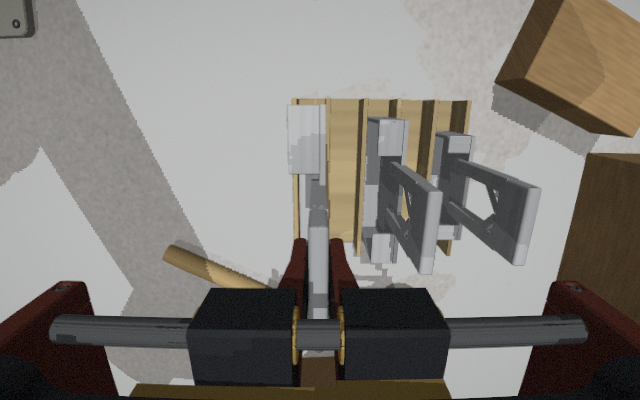

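```bash
python3 - <<'E'
from h import *
from station import env,viewer,set_gripper
env.move_l([449.8,-264,465],rate=250)
o=down(YAW)
env.reach(S(-195,445),o)
env.move_l(S(-190,340),rate=220)
env.hold(.1)
st=env.read_state();print(st["time_s"],st["width"],st["tool_pos"],S(-190,340),st["qpos"])
for n in("scene","wrist","top"): cv2.imwrite(f"pics/{n}2.png",viewer.camera(n))
crop(cv2.imread("pics/scene2.png"),330,100,500,270,4,"s2c.png")
crop(cv2.imread("pics/top2.png"),180,110,370,260,4,"t2c.png")
E
```

```text
10.9833 9.696962538558024 [523.88685046  80.59597327 341.83341945] [np.float64(522.8265238361533), np.float64(80.87114243425967), 340] [ 1.30209187e-01  2.36114955e-01  1.80392383e+00 -4.19513548e-05
  1.09828365e+00 -1.34397299e+00]
```

View pics/s2c.png

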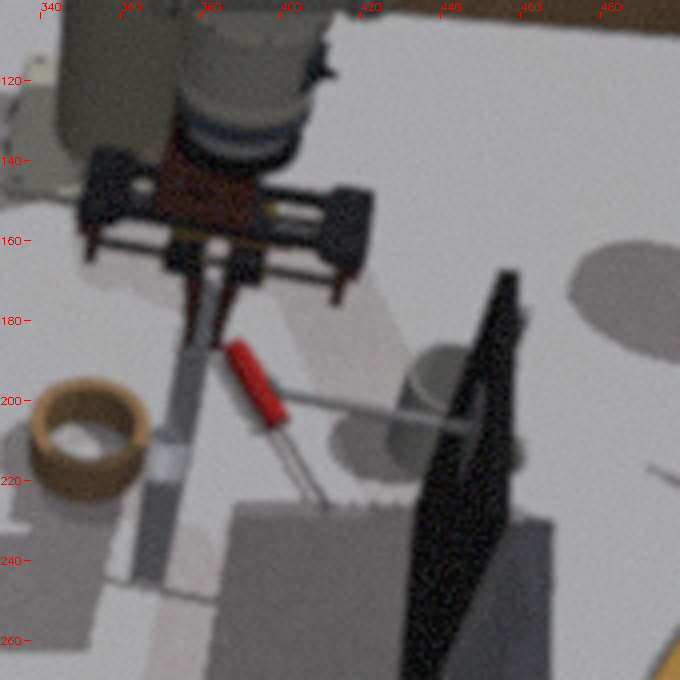

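View pics/wrist2.png

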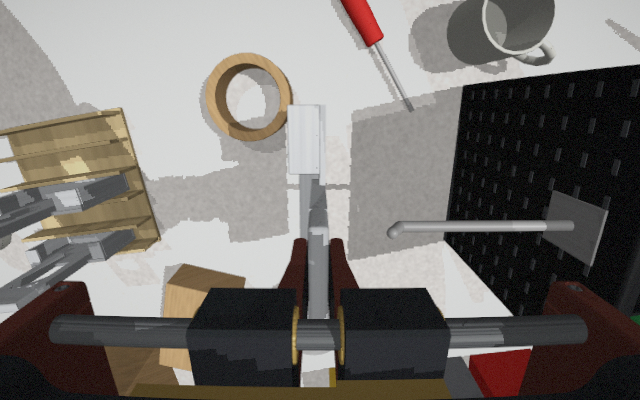

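View pics/t2c.png

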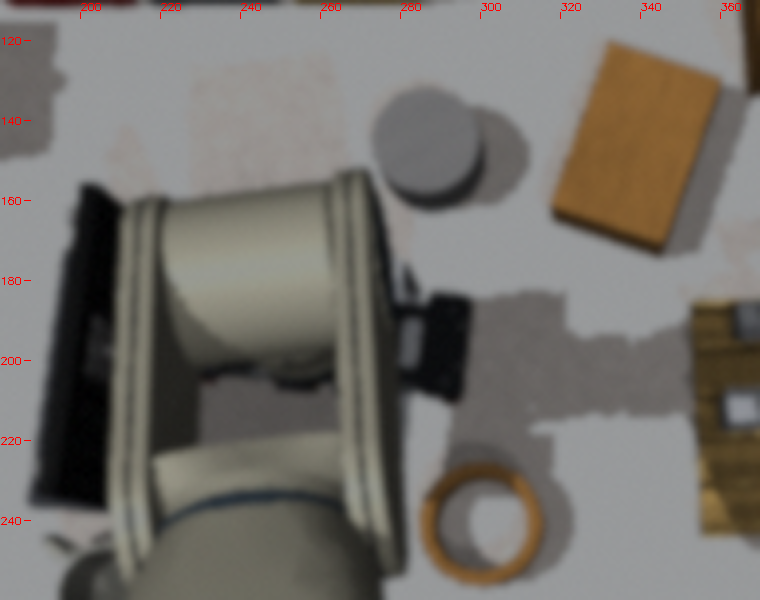

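```bash
python3 - <<'E'
from h import *
from station import env,viewer
np.set_printoptions(precision=1,suppress=True)
crop(cv2.imread("pics/wrist2.png"),280,90,420,290,4,"c3.png")
crop(cv2.imread("pics/wrist2.png"),370,180,620,280,3,"c4.png")
p=viewer.camera_params("wrist");st=env.read_state();T=wpose(p,st)
A=at_z(p,(403,226),220,T);B=at_z(p,(572,225.5),220,T);d=B-A
print(A,B,np.linalg.norm(d),np.arctan2(d[1],d[0]));
for q in (A,B): r=q-ROOT; print("in stand",r@U,r@V)
C=at_z(p,(393,230),234,T)-ROOT;print("tip",C@U,C@V)
E
```

```text
[527.8 141.  220. ] [540.4 268.  220. ] 127.57950794972466 1.4715313560150185
in stand -129.6337308519677 0.8095052840155587
in stand -2.0549903873304105 0.36697827853671267
tip -140.27498873618532 3.588150058687115
```

View pics/c3.png

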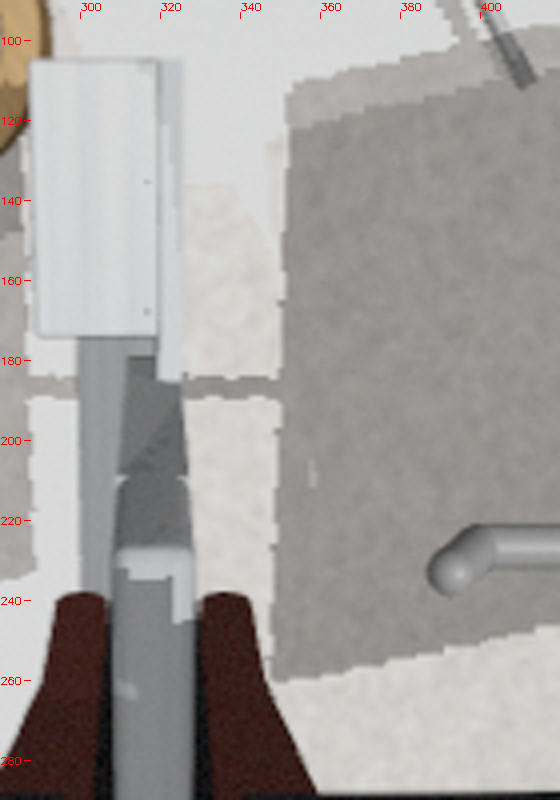

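View pics/c4.png

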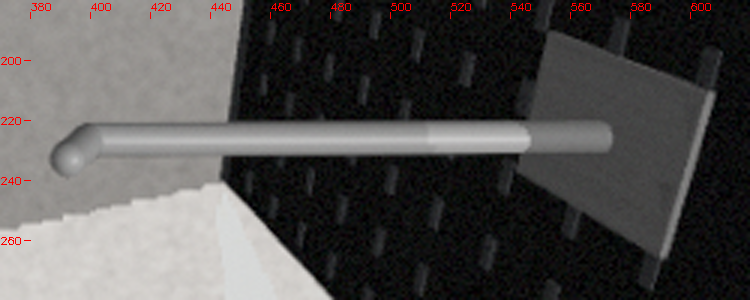

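```bash
python3 - <<'E'
from h import *
from station import env,viewer,set_gripper
np.set_printoptions(precision=1,suppress=True)
p=viewer.camera_params("wrist");st=env.read_state();T=wpose(p,st)
C=at_z(p,(318.5,227.3),st["tool_pos"][2]-51,T)-st["tool_pos"];print("tab end rel tool along -V (want 30):",-C@V,C@U)
env.move_l(S(-190,340),rate=200)
print(env.move_l(S(-40,339),rate=120,f_stop=12))
st=env.read_state();print(st["tool_pos"],st["force"])
f=env.move_l(S(-40,311),rate=40,f_stop=5)
st=env.read_state();print(f,st["time_s"],st["tool_pos"],st["force"])
cv2.imwrite("pics/w3.png",viewer.camera("wrist"))
E
```

```text
tab end rel tool along -V (want 30): -29.119549787982706 -0.004696402064681355
False
[537.1 229.6 339. ] [ 0.  -0.  -1.4]
True 13.4 [536.5 230.1 312.8] [-1.1  0.8  2.8]
```

View pics/w3.png

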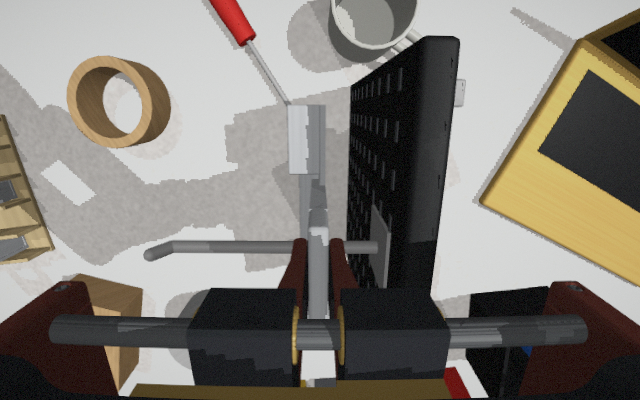

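The rod passes through the slot, and contact came at TCP z 312.8 mm (about 313 expected). I'll release and look.

```bash
python3 - <<'E'
from h import *
from station import env,viewer,set_gripper
set_gripper(24)
env.move_l(S(-40,375),rate=150)
env.hold(.1)
st=env.read_state();print(st["time_s"],st["width"],st["tool_pos"],st["force"])
cv2.imwrite("pics/w4.png",viewer.camera("wrist"));cv2.imwrite("pics/s4.png",viewer.camera("scene"))
crop(cv2.imread("pics/s4.png"),330,100,500,270,4,"s4c.png")
E
```

```text
14.575 23.976908048173108 [536.58572524 229.92600775 373.66269094] [ 0.15197491  0.22379927 -0.09722382]
```

View pics/w4.png

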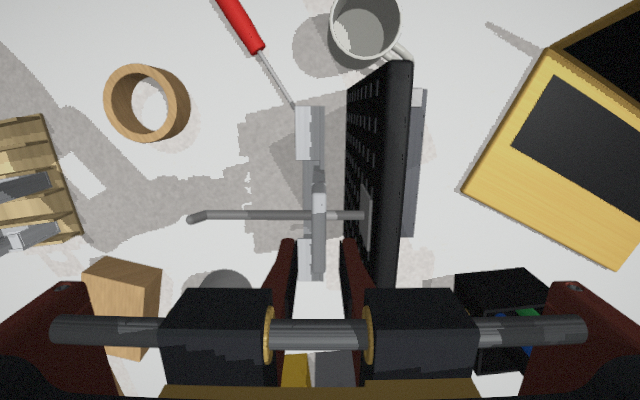

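View pics/s4c.png

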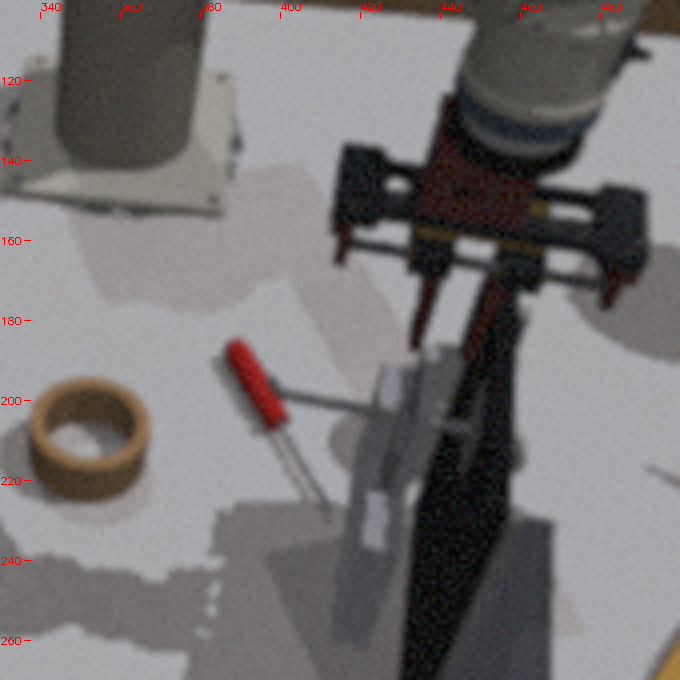

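```bash
python3 - <<'E'
from h import *
from station import env,viewer,set_gripper
o=down(YAW-np.pi/2)
env.reach(S(-85,375),o)
set_gripper(40)
env.move_l(S(-85,291),rate=200,f_stop=15)
f=env.move_l(S(-14,291),rate=60,f_stop=15)
st=env.read_state();r=st["tool_pos"]-ROOT;print(f,st["time_s"],st["tool_pos"],r@U,st["force"])
env.move_l(S(-60,291),rate=200)
env.move_l(S(-60,375),rate=200)
st=env.read_state();print(st["time_s"],st["force"])
for n in("scene","wrist"): cv2.imwrite(f"pics/{n}5.png",viewer.camera(n))
crop(cv2.imread("pics/scene5.png"),330,100,500,270,4,"s5c.png")
E
```

```text
True 18.0167 [538.7820175  246.87770761 290.96425414] -23.228427349372918 [ 0.37449589 -2.02962259  2.56888776]
18.9167 [-0.11547    -0.00512485  0.21537005]
```

View pics/wrist5.png

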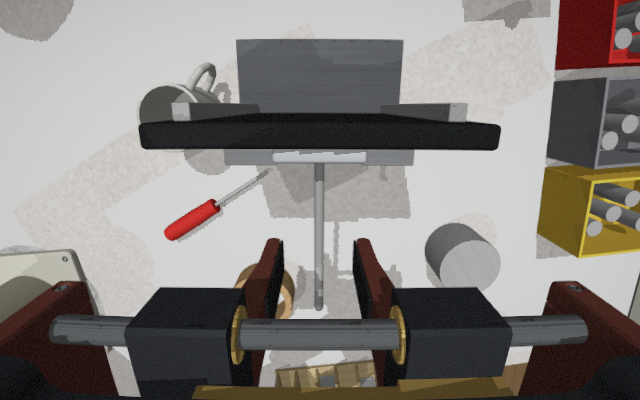

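View pics/s5c.png

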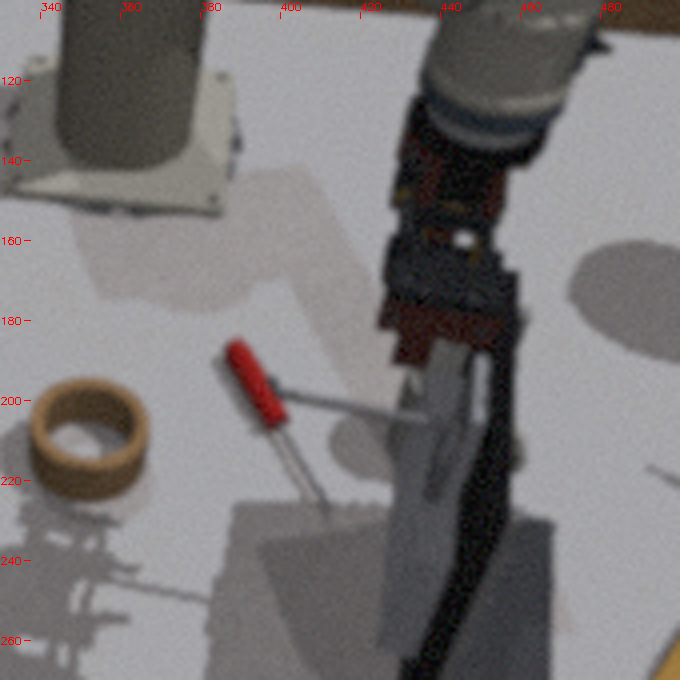

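The large tray was pushed until hard contact (15 N stop) and now sits at the board, square. Next is the medium tray.

```bash
cat >> h.py <<'E'
def fetch(x,y,zt,lift):
    from station import env,set_gripper
    set_gripper(45)
    env.reach([x,y,zt+60],down(0.042))
    f=env.move_l([x,y,zt],rate=110,f_stop=15)
    set_gripper(0)
    st=env.read_state();print(f,st["time_s"],st["width"],st["tool_pos"])
    env.move_l([x,y,zt+lift],rate=230)
    env.reach(S(-195,zt+lift),down(YAW))
    env.move_l(S(-190,340),rate=220)
    env.hold(.15)
    st=env.read_state();print(st["time_s"],st["width"],st["tool_pos"],st["force"])
E
python3 - <<'E'
from h import *
from station import env,viewer,set_gripper
np.set_printoptions(precision=1,suppress=True)
fetch(523.4,-258.6,247,190)
st=env.read_state()
cv2.imwrite("pics/w6.png",viewer.camera("wrist"))
E
```

```text
False 22.3917 9.580329370237116 [ 523.4 -258.7  247.2]
25.375 9.842885432018974 [523.8  80.7 341.7] [-0.3  0.4 -1.3]
```

View pics/w6.png

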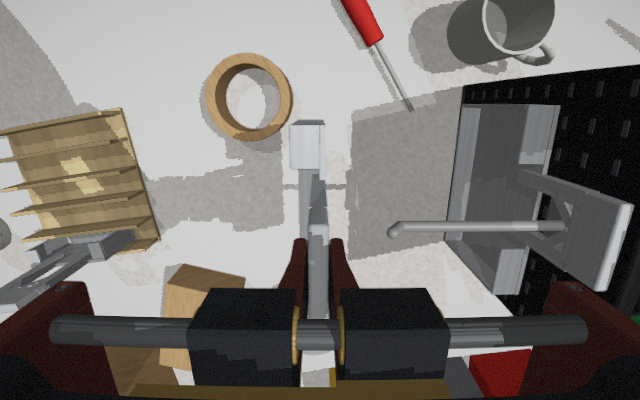

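```bash
python3 - <<'E'
from h import *
from station import env,viewer
crop(cv2.imread("pics/w6.png"),280,190,360,290,6,"c6.png")
p=viewer.camera_params("wrist");st=env.read_state();T=wpose(p,st)
for r in (221,222,223,224,227.3):
    C=at_z(p,(318.5,r),st["tool_pos"][2]-51,T)-st["tool_pos"];print(r,C@V)
E
```

```text
221 32.23546519443961
222 31.74138153796632
223 31.246225167223123
224 30.749990822854702
227.3 29.104702719229596
```

View pics/c6.png

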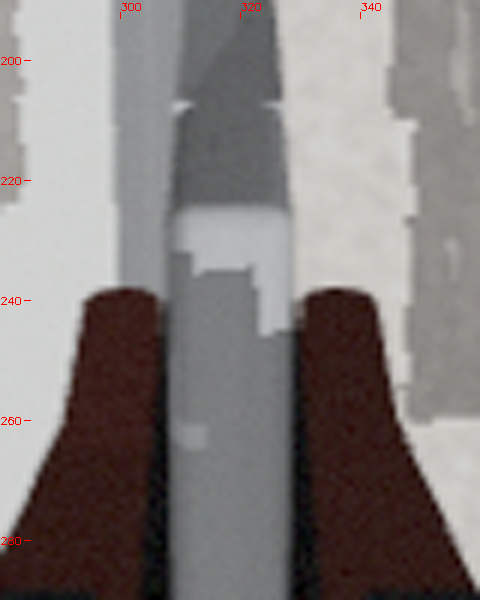

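The tab edge is at row 225, so the grip is centred to about 1 mm. I'll hang the medium tray at −52.

```bash
cat >> h.py <<'E'
def hang(x):
    from station import env,set_gripper
    env.move_l(S(-190,340),rate=200)
    print(env.move_l(S(x,339),rate=120,f_stop=12))
    f=env.move_l(S(x,310.5),rate=40,f_stop=5)
    st=env.read_state();print(f,st["time_s"],st["tool_pos"],st["force"])
    set_gripper(24)
    env.move_l(S(x,375),rate=150)
    env.hold(.1)
    st=env.read_state();print(st["time_s"],st["width"],st["force"])
E
python3 - <<'E'
from h import *
from station import env,viewer,set_gripper
np.set_printoptions(precision=1,suppress=True)
hang(-52)
for n in("scene","wrist"): cv2.imwrite(f"pics/{n}7.png",viewer.camera(n))
crop(cv2.imread("pics/scene7.png"),330,100,500,270,4,"s7c.png")
E
```

```text
False
True 27.5917 [536.2 218.1 312.9] [1.  0.3 0.5]
28.7167 23.79050098212634 [ 0.5 -0.4 -0.7]
```

View pics/wrist7.png

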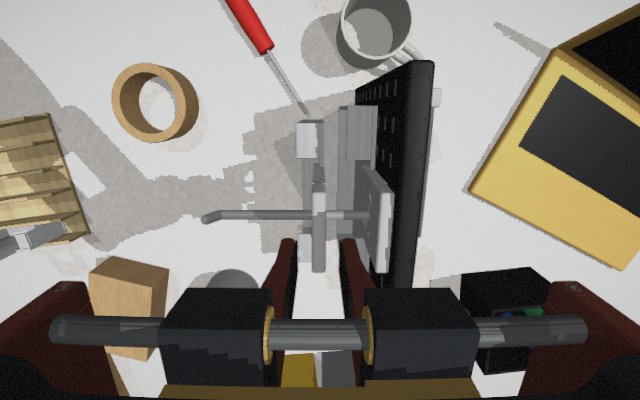

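View pics/s7c.png

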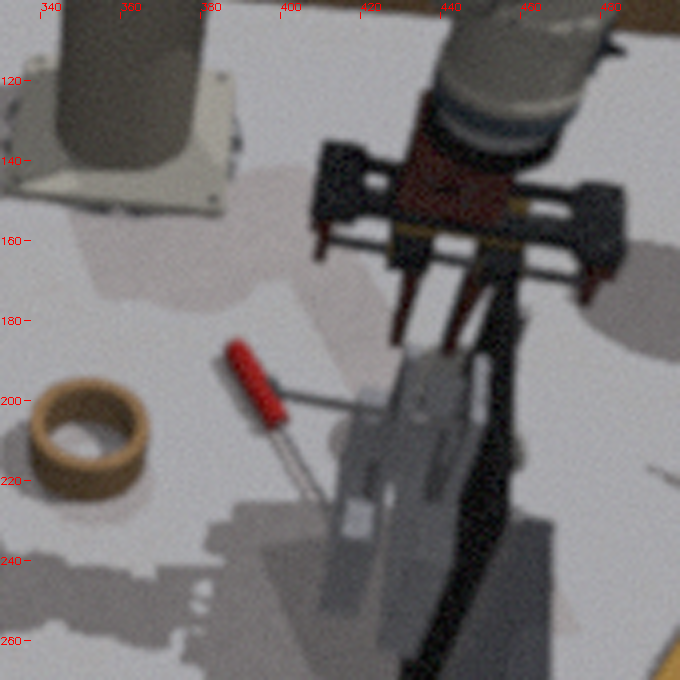

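Medium hangs square, with the large tray still at the board. Next is the small tray.

```bash
python3 - <<'E'
from h import *
from station import env,viewer,set_gripper
np.set_printoptions(precision=1,suppress=True)
fetch(596.6,-255.5,235,120)
cv2.imwrite("pics/w8.png",viewer.camera("wrist"))
crop(cv2.imread("pics/w8.png"),280,90,600,290,2,"c8.png")
E
```

```text
False 32.45 9.546212032754056 [ 596.7 -255.6  235.2]
34.8083 9.968412944582514 [523.2  80.4 340.3] [-0.4 -0.  -0.4]
```

View pics/c8.png

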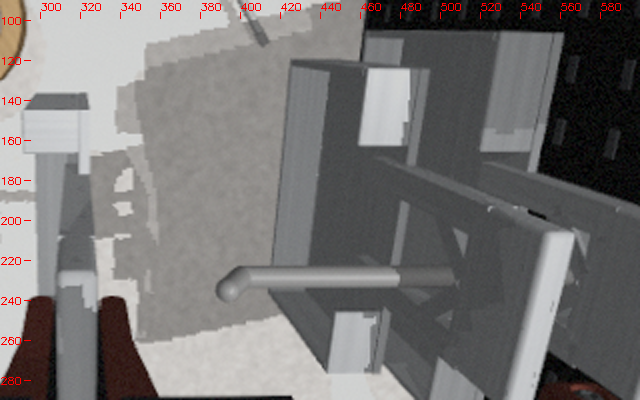

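Small is gripped and centred, with its tab edge at row 225. I'll hang it at −86.

```bash
python3 - <<'E'
from h import *
from station import env,viewer,set_gripper
np.set_printoptions(precision=1,suppress=True)
hang(-86)
for n in("scene","wrist"): cv2.imwrite(f"pics/{n}9.png",viewer.camera(n))
crop(cv2.imread("pics/scene9.png"),330,100,500,270,4,"s9c.png")
E
```

```text
False
True 36.75 [532.6 184.2 312.8] [-0.8  0.2  3.8]
37.875 24.285108662574658 [-0.2 -0.8  0.3]
```

View pics/wrist9.png

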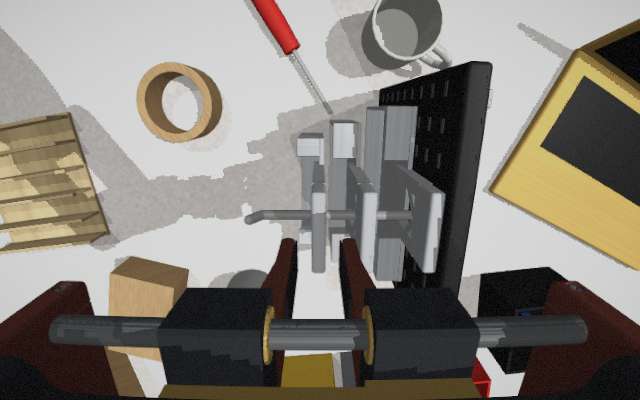

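View pics/s9c.png

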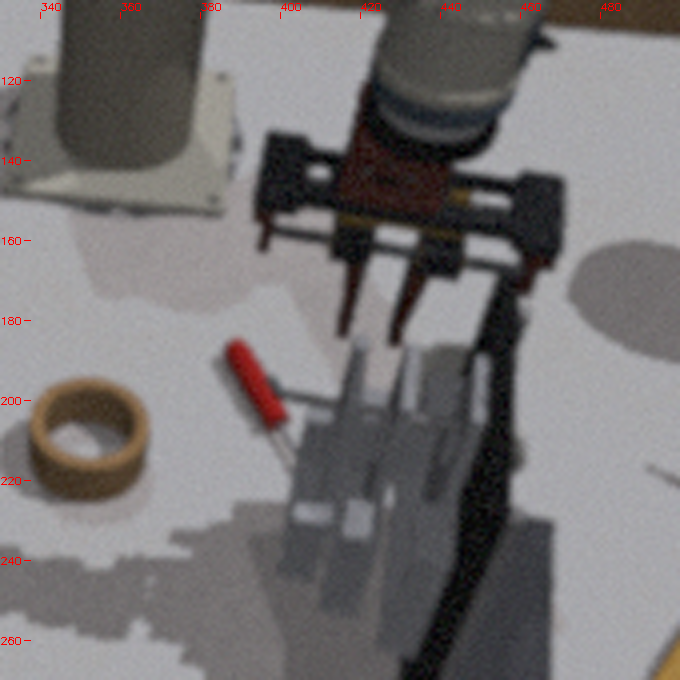

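All three hang square. Now the straddling push, with the fingers either side of the rod at rod height.

```bash
python3 - <<'E'
from h import *
from station import env,viewer,set_gripper
np.set_printoptions(precision=1,suppress=True)
env.reach(S(-122,375),down(YAW-np.pi/2))
set_gripper(40)
print(env.move_l(S(-122,291),rate=200,f_stop=15))
f=env.move_l(S(-38,291),rate=45,f_stop=22)
st=env.read_state();r=st["tool_pos"]-ROOT;print(f,st["time_s"],r@U,st["force"])
cv2.imwrite("pics/w10.png",viewer.camera("wrist"));cv2.imwrite("pics/s10.png",viewer.camera("scene"))
crop(cv2.imread("pics/s10.png"),330,100,500,270,4,"s10c.png")
E
```

```text
False
True 41.9917 -43.18663314374615 [0.8 0.  1.4]
```

View pics/w10.png

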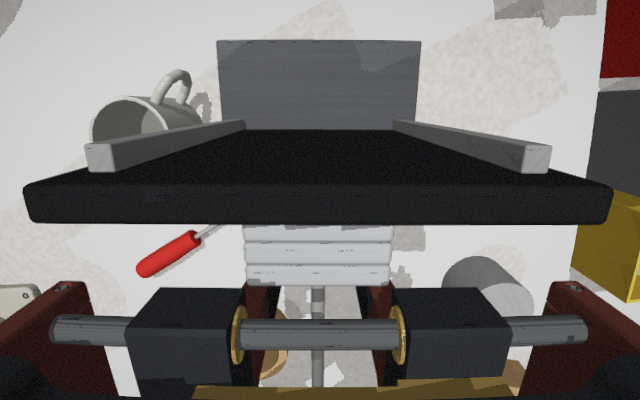

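View pics/s10c.png

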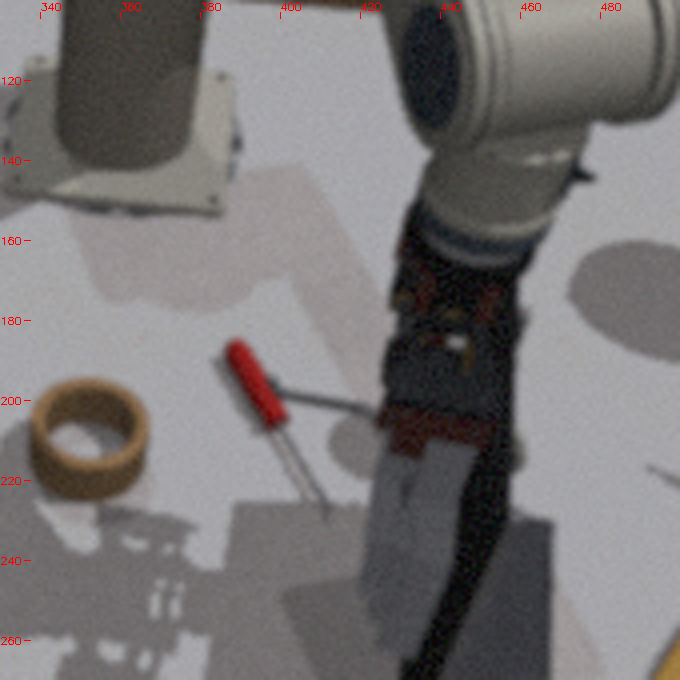

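It stopped at −43.2, exactly two tab thicknesses from the large tray's −23.2 stop. The three tabs are touching. I'll back off and check that they stay there.

```bash
python3 - <<'E'
from h import *
from station import env,viewer,set_gripper
np.set_printoptions(precision=1,suppress=True)
env.move_l(S(-80,291),rate=120)
env.move_l(S(-80,400),rate=200)
env.hold(.6)
st=env.read_state();print(st["time_s"],st["force"])
p=viewer.camera_params("wrist");T=wpose(p,st)
for n in("scene","wrist","top"): cv2.imwrite(f"pics/{n}11.png",viewer.camera(n))
crop(cv2.imread("pics/wrist11.png"),210,120,430,260,3,"c11.png")
crop(cv2.imread("pics/scene11.png"),330,130,500,300,4,"s11c.png")
for x in (5,15,25):
  print(x,proj(p,[S(-x+d,262) for d in(5,-5)],T))
E
```

```text
43.8333 [-0.1  0.7  0.1]
5 [[318.3 109.4]
 [318.3 124.3]]
15 [[318.3 124.3]
 [318.2 138.9]]
25 [[318.2 138.9]
 [318.2 153.1]]
```

View pics/c11.png

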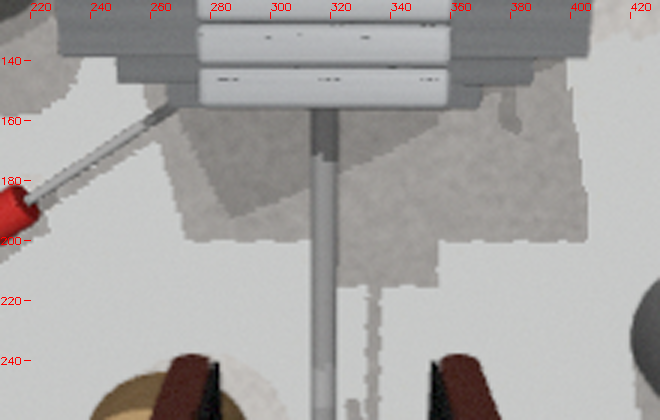

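View pics/s11c.png

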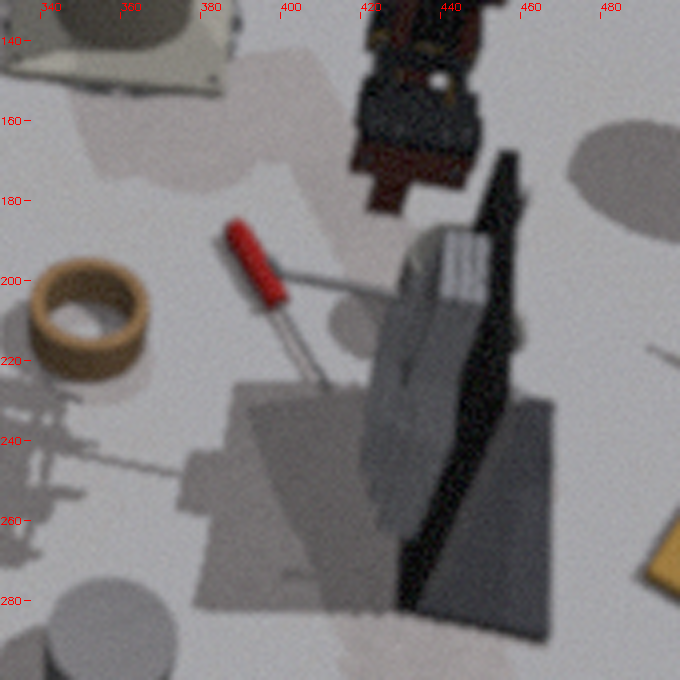

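View pics/top11.png

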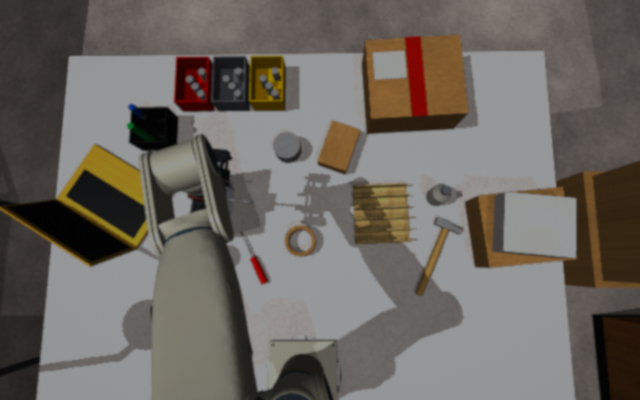

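Tab fronts are at rows 127, 141 and 155; rows 124, 139 and 153 were expected with all three fully home. That puts them within about 2 mm. One last look at the gap between board and large tray in the same picture.

```bash
python3 - <<'E'
from h import *
crop(cv2.imread("pics/wrist11.png"),230,70,410,170,4,"c12.png")
E
```

```text
(no output)
```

View pics/c12.png

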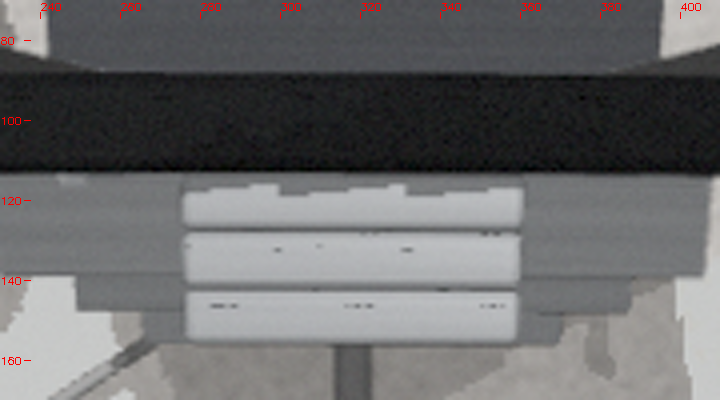

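The large tab runs straight up to the board with no visible gap, and all three tabs are stacked square and touching. Handing in.

```bash
python3 - <<'E'
from station import env,workorder
workorder.sign_off(); print(env.read_state()["time_s"])
E
```

```text
the job is handed in; nothing more can be done
the job is handed in; nothing more can be done
```

The three trays hang on the hook in order, large, then medium, then small, with their open sides facing out. The nest is pushed home against the board. I handed the job in at about 44 s of the 72 s allowed; the hand-in reported no verdict.

- **Hanging:** I hung the large tray and pushed it to the board straight away, so the fingers had room for the other two. Then I hung the medium and small trays. I pushed the nest with the fingers either side of the rod at rod height, until the 22 N stop.
- **Push check:** The final push stopped 20.0 mm short of where the large tray alone had stopped. That is exactly two tab thicknesses, so the tabs are touching.
- **Camera check:** After backing off, the wrist picture showed the tabs touching, square and with no visible gap to the board. Their front edges sat 2–3 pixels (about 2 mm) further out than my calibrated home position. The push stops were also about 3 mm short of my estimate. I put both down to error in my board position, and either is within the tolerances.
- **Bystanders:** I saw none moved in the last top view. The arm hid the mug there, but it looked undisturbed in the earlier wrist views.

No check failed.

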